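# Close the swarf trap with its wing nut

## Task

The polisher's swarf trap stands open. Put the cover with the long slot on it, right way up, so that the wing nut comes up through the slot and the cover lies flat and square on the box, then turn the wing nut clockwise until it is snug across the slot. Leave the similar cover with the round hole where it lies.

Things in the scene. Friction and masses are not known exactly. Their poses are not given: they have to be found in the camera images.
- swarf_trap: Grey open metal box, fixed, 100 (x) x 76 (y) mm, flat rim 45 mm high, brass pipe stub at each x end, 86 mm tall stud up its middle. Origin: centre of underside; x along the long side, z up. Captive on the stud, over the origin: a steel wing nut, its wings a blade 44 mm across, 10 mm thick, 24 mm tall, lower edge 73 mm above the bench (14 mm round hub 7 mm below it).
- wing_nut (a joint): Turn of the wing nut, rad. 0: wings along the box's long side (x), nut up. Grows clockwise seen from above; the nut sinks 3 mm per rad (quick thread) to its stop at 1.5: wings across the box, lower edge 69 mm above the bench, bearing on the seated cover: snug. Starts at 0 to 0.12; light friction (0.04 N m), stays where left.
- slot_cover: Loose steel cover, flange 100 x 76 x 6 mm with a raised block 76 (x) x 50 (y) x 18 mm on it, 24 mm tall, about 0.2 kg, lying flange down. Origin: centre of underside; x along the long side, z up. The one to fit: a slot 55 (x) x 23 (y) mm right through its middle. Either way round fits. Seated, its flange lies on the box's rim, long sides together, origin 45 mm above the bench.
- hole_cover: Loose steel cover, flange 100 x 76 x 6 mm with a raised block 76 (x) x 50 (y) x 18 mm on it, 24 mm tall, about 0.2 kg, lying flange down. Origin: centre of underside; x along the long side, z up. It differs only in its 17 mm round centre hole, which does not pass the wing nut: leave it.

How it is judged (in metres and radians):
On the way:
1. the slotted cover lies flat and square on the box, the wing nut still up (horizontal distance between slot_cover and swarf_trap below 0.012 m and z of slot_cover in the frame of swarf_trap between 0.041 and 0.049 m and angle between slot_cover's own z axis and vertical below 0.08 rad and angle between the x axis of slot_cover and the x axis of swarf_trap, either way round below 0.26 rad and value of joint wing_nut below 0.6 rad), for 0.2 s.
At the end, for the whole second after the job is handed in: The slotted cover rests on the box's rim (within 4 mm in height, 12 mm sideways, 4.5 degrees of level, 15 degrees of square), and the wing nut is turned at least 1.25 of its 1.5 rad clockwise (horizontal distance between slot_cover and swarf_trap below 0.012 m and z of slot_cover in the frame of swarf_trap between 0.041 and 0.049 m and angle between slot_cover's own z axis and vertical below 0.08 rad and angle between the x axis of slot_cover and the x axis of swarf_trap, either way round below 0.26 rad and value of joint wing_nut above 1.25 rad and linear speed of slot_cover below 0.02 m/s); the robot touches nothing.
It fails at once if the cover with the round hole is moved by more than 30 mm (distance of hole_cover from where it was at the start of the episode above 0.03 m).
It also fails if it takes over 53 s, if anything falls off the work surface, if the arm or the gripper's body presses on something with over 40 N, if the wrist force passes 120 N, or if a joint passes its speed limit or range.

## Robot

A 6-joint arm with a two-finger parallel gripper is mounted at the origin on a cart in front of the work surface, level with it; the furniture and walls round the work are solid. World frame = base frame: x ahead of the robot, y to its left, z up, the work surface at z = 0. Lengths are in mm, angles in degrees, forces in N, time in s.
With the tool pointing down it reaches from about 425 to 950 mm from the base axis. Payload 3.5 kg.
Tool frame: the origin (TCP) lies midway between the tips of the shut fingers; the grasp point (between the pads) lies 19 mm behind it; z points along the fingers, y is the direction in which the jaws open and shut (so a half turn about z gives the same grasp; the last joint's range is limited). The gripper opens to 85 mm and grips with 20 to 120 N. Pads are 22 mm wide; open, the fingers measure 114 mm over their backs; the gripper's body (76 mm by 85 mm) begins 54 mm behind the grasp point. The pads swing forward as they close: fully open they stand 13 mm farther back than shut.
Start: joints at [-8.594, 16.404, 90.338, -0, 73.258, -8.594], TCP at [674.986, 0.032, 231.325] pointing down, gripper open.
Joint ranges: [-158.93, 158.93], [-51.34, 127.21], [12.03, 142.37], [-87.48, 267.48], [13.55, 161.25], [-162.69, 162.69]. Speed limits (degrees/s): [159.86, 159.86, 180, 180, 180, 180].

## Interface

Orientations are given as a 3x3 rotation matrix whose columns are the frame's x, y, z axes.
In Python, from rig import status, get_image, bot gives the robot as it stands. The module is installed in compiled form; this text tells all that it offers.
- The arm moves only by the shell command python3 -m pendant 'ROWS' [FORCE]. ROWS is JSON, a list of rows, each an object with "gripper": the opening, from -1 (shut) to 1 (fully open); "offset": the shift along the tool's x, y, z in units of 0.04 m (1.0 is 0.04 m), a list of three; "twist": the turn, a rotation vector about the tool's x, y, z in units of 45 degrees (1.0 is 45 degrees), a list of three. A call has 1 to 10 rows; each row shifts and turns the commanded pose from where the row before left it, along the tool's axes as they then stand; what a row does not reach is not made up. A row lasts 1/10 s, in which the tool goes at most 50 mm and 8.59 degrees, less where a joint would pass 70% of its speed; a pose out of reach is approached as far as the arm can. A call with a number of a shift or a turn outside -1 to 1 is refused whole. A call with a gripper value outside its range is refused whole. The fingers move at their own pace and stop on an object; FORCE is the grip in N (left out, the last holds). Time passes only in rows, so rows that do not move let the fingers close. It gives the time, the measured TCP pose, the force and the opening at its end, in the units of the state.
- status.get_state(): the state, without advancing time (a new reading comes with each control period).
- get_image(name): name is "scene" or "side" or "wrist"; returns a dict with "color" (384x512x3 uint8, blue, green, red), "vfov" (degrees; the focal length in pixels is half the picture's height over the tangent of half this angle, whatever the lens; pixels are square), "cx", "cy" (the principal point, pixels), "world_from_camera" (4x4, takes a point from camera to world coordinates); the wrist camera has in their place "hand_eye" (4x4, takes a point from camera to tool coordinates, whose origin is the TCP and whose axes are the flange's). Camera axes: x right, y up, looking along -z (the intrinsics and any distortion apply to the point x, -y, -z); pixel columns grow to the right and rows downward; lengths in mm; the calibration is good to about 2 mm. A picture is of the moment at which its call begins: read the wrist's pose just before it. There is no depth.
- bot.hand_in(): hands the job in, once; it reports no verdict.
The state is a dict: "time_s": time; "qpos": joint angles; "joint_vel": joint speeds; "effort": joint torques, N m; "position": TCP position; "tool_rot": TCP orientation; "wrist_force": force on the tool from outside, world axes, zero at the start; "torque": the same for the moment, N m; "opening": finger opening in mm.
Only numpy, scipy, OpenCV 4.12 (cv2) and the standard library are available. Lean on these libraries where they do the work, as an engineer would, in place of code of your own. Each camera call takes 0.05 s, during which the arm holds its last target.

## Working session

There is one attempt and no reset: what is moved stays moved. The work goes in short steps, Python scripts to look and compute and a shell command to move; the robot and the scene stay as the last step left them, time stands still between calls to the robot, and variables do not carry over. Pictures are saved under pics/ and viewed, and the job is handed in when it is done.

```bash
mkdir -p pics; cat > h.py <<'E'
import numpy as np,cv2,json
from rig import status,get_image,bot
def snap(n,f):
    s=status.get_state()
    d=get_image(n); cv2.imwrite('pics/'+f+'.png',d['color'])
    m={k:(np.array(v).tolist()) for k,v in d.items() if k!='color'}
    m['pos']=np.array(s['position']).tolist(); m['R']=np.array(s['tool_rot']).tolist()
    json.dump(m,open('pics/'+f+'.json','w')); return d
def cam(f):
    m=json.load(open('pics/'+f+'.json'))
    if 'world_from_camera' in m: T=np.array(m['world_from_camera'])
    else:
        W=np.eye(4);W[:3,:3]=m['R'];W[:3,3]=m['pos']; T=W@np.array(m['hand_eye'])
    fl=192/np.tan(np.radians(m['vfov']/2)); return T,fl,m['cx'],m['cy'],m
def px2w(f,u,v,z):
    T,fl,cx,cy,m=cam(f)
    d=T[:3,:3]@np.array([(u-cx)/fl,-(v-cy)/fl,-1]); o=T[:3,3]
    return o+d*(z-o[2])/d[2]
def w2px(f,p):
    T,fl,cx,cy,m=cam(f)
    c=T[:3,:3].T@(np.array(p)-T[:3,3]); return cx+fl*c[0]/-c[2], cy-fl*c[1]/-c[2]
def crop(f,x0,y0,x1,y1,out):
    i=cv2.imread('pics/'+f+'.png')[y0:y1,x0:x1]
    k=min(800/(x1-x0),600/(y1-y0)); cv2.imwrite('pics/'+out+'.png',cv2.resize(i,None,fx=k,fy=k,interpolation=cv2.INTER_CUBIC)); print(k)
E
python3 - <<'E'
from h import *
for n in ('scene','side','wrist'):
    d=snap(n,n+'0'); print({k:np.round(v,3).tolist() if not isinstance(v,str) else v for k,v in d.items() if k!='color'})
s=status.get_state();print(s)
E
```

```text
{'vfov': 54.627, 'cx': 259.387, 'cy': 190.792, 'world_from_camera': [[0.719, 0.296, -0.628, 0.587], [-0.695, 0.308, -0.65, -594.425], [0.001, 0.904, 0.427, 428.321], [0.0, 0.0, 0.0, 1.0]]}
{'vfov': 48.873, 'cx': 254.281, 'cy': 191.005, 'world_from_camera': [[0.98, 0.053, -0.191, 385.379], [-0.196, 0.385, -0.902, -811.36], [0.026, 0.921, 0.388, 412.682], [0.0, 0.0, 0.0, 1.0]]}
{'vfov': 68.916, 'cx': 259.233, 'cy': 187.132, 'hand_eye': [[-0.0, 0.956, 0.295, 76.59], [1.0, 0.0, 0.0, -0.188], [-0.0, 0.295, -0.956, -142.055], [0.0, 0.0, 0.0, 1.0]]}
{'time_s': 0.15, 'qpos': array([-8.59497658e+00,  1.64445944e+01,  9.04027270e+01, -4.72091472e-04,
        7.32599680e+01, -8.59341501e+00]), 'joint_vel': array([ 0.05380734, -0.17789873, -0.26586451, -0.02364996, -0.0353965 ,
        0.03114449]), 'effort': array([ 7.91554030e-04, -4.06602967e+01, -2.93140125e+01, -8.94972595e-05,
        3.96185191e-03, -2.97825103e-06]), 'position': array([6.74488841e+02, 9.76808501e-02, 2.30239890e+02]), 'tool_rot': array([[ 2.51259055e-05,  9.99998283e-01, -1.85270102e-03],
       [ 9.99999963e-01, -2.46219222e-05,  2.72048547e-04],
       [ 2.72002463e-04, -1.85270779e-03, -9.99998247e-01]]), 'wrist_force': array([ 0.29450097,  0.10349275, -0.03580957]), 'torque': array([0.00751804, 0.00115129, 0.03344721]), 'opening': 85.30424619863574}
```

View pics/scene0.png

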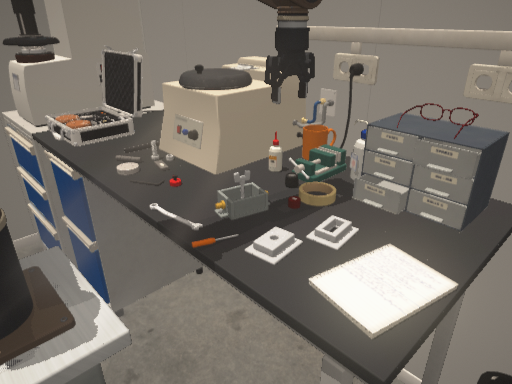

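View pics/side0.png

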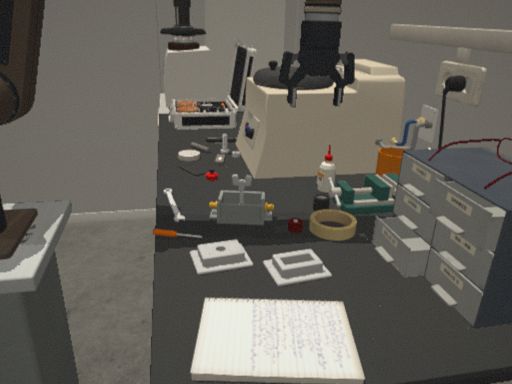

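View pics/wrist0.png

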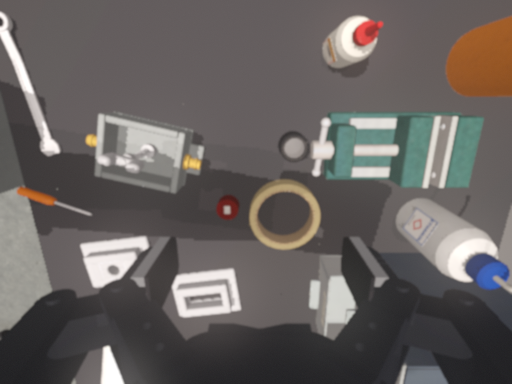

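```bash
python3 - <<'E'
from h import *
crop('wrist0',70,90,270,240,'w0a'); crop('wrist0',70,220,270,370,'w0b'); crop('scene0',200,160,380,280,'s0a');crop('side0',180,170,360,300,'d0a')
E
```

```text
4.0
4.0
4.444444444444445
4.444444444444445
```

View pics/w0a.png

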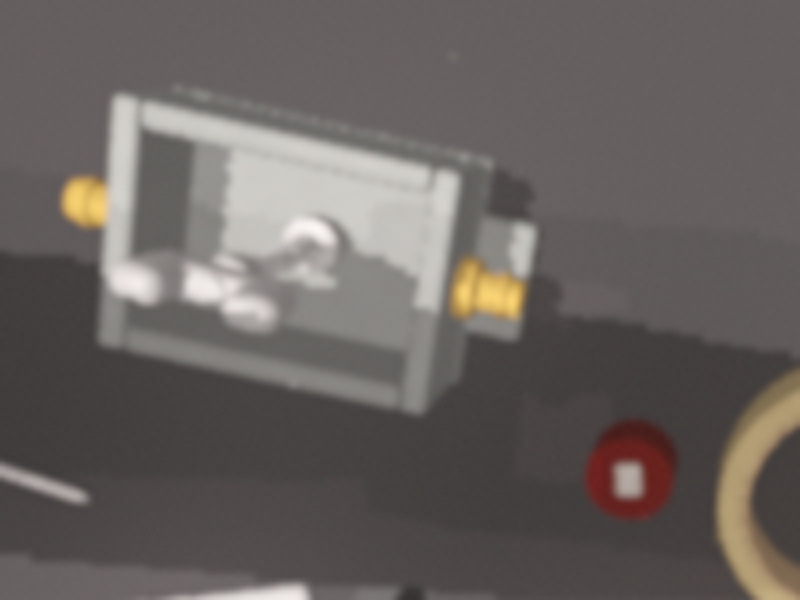

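View pics/w0b.png

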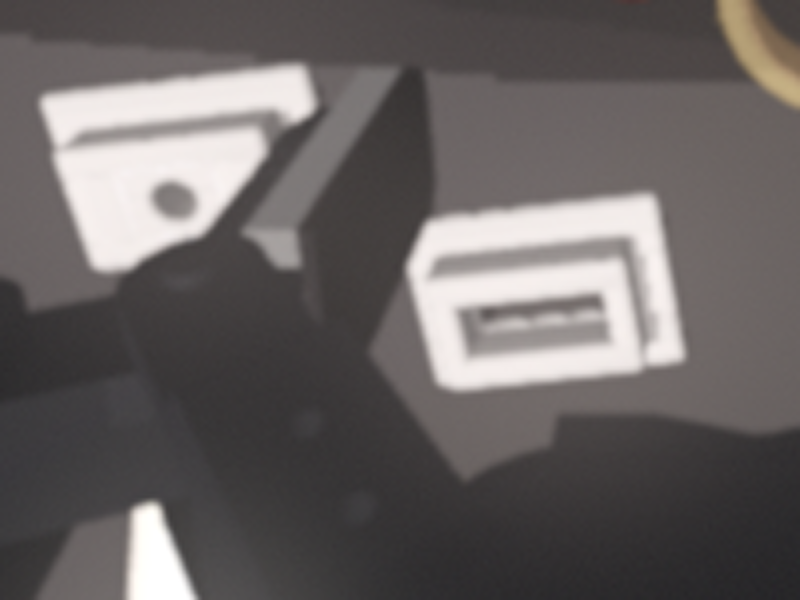

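View pics/s0a.png

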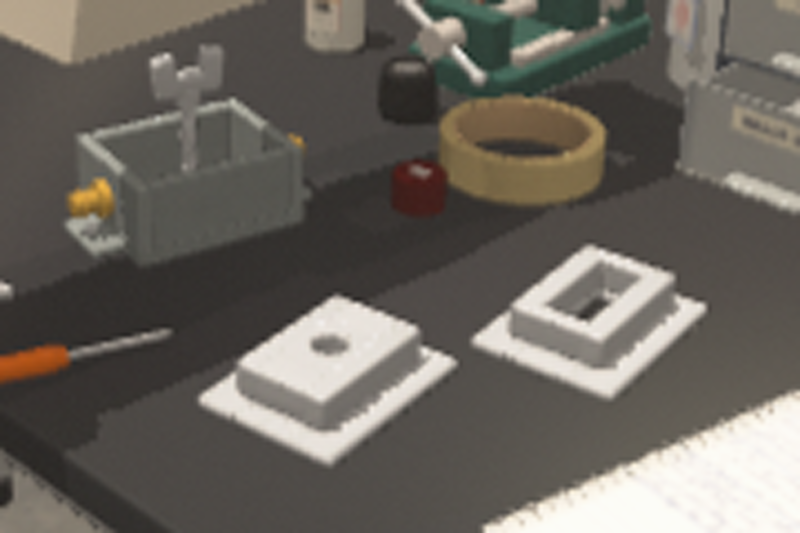

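View pics/d0a.png

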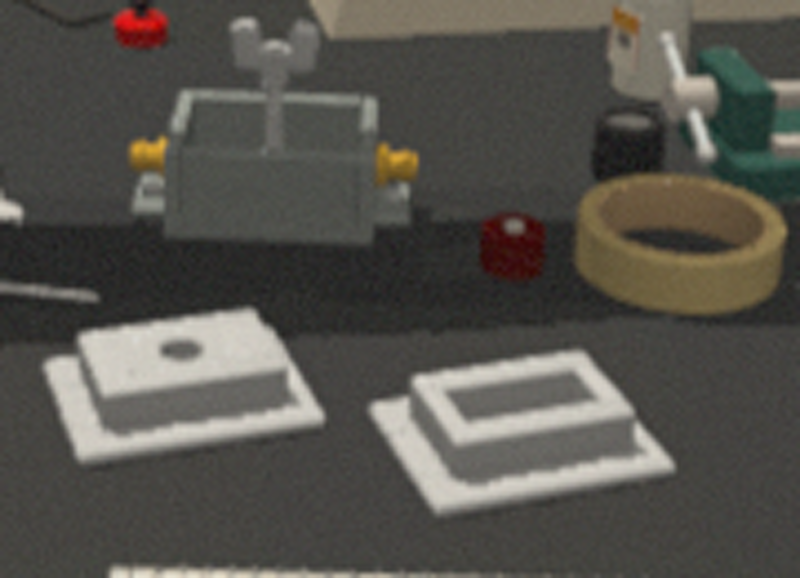

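```bash
cat > fit.py <<'E'
from h import *
from scipy.optimize import least_squares
def full(o,k,pts): return [(o[0]+u/k,o[1]+v/k) for u,v in pts]
def rect(a,b,z): return np.array([[-a,b,z],[a,b,z],[a,-b,z],[-a,-b,z]])/1.0
def fit(obs,p0,name=''):
    # obs: list (file, objpts Nx3, pix Nx2)
    def res(p):
        c,s=np.cos(p[2]),np.sin(p[2]);R=np.array([[c,-s,0],[s,c,0],[0,0,1]]);r=[]
        for f,P,q in obs:
            for a,b in zip(P,q):
                if b is None: continue
                u=w2px(f,R@a+[p[0],p[1],0]); r+= [u[0]-b[0],u[1]-b[1]]
        return np.array(r)
    s=least_squares(res,p0,loss='soft_l1'); print(name,np.round(s.x[:2],1),np.degrees(s.x[2]).round(2)); print(np.round(res(s.x),1).reshape(-1,2).tolist()); return s.x
E
python3 - <<'E'
from fit import *
W=lambda o,k,p:full(o,k,p)
rim=rect(50,38,45); top=rect(38,25,24); fl=rect(50,38,6)
wb=W((70,90),4,[(118,95),(460,170),(420,412),(100,345)])
sb=W((200,160),4.4444,[(78,137),(235,100),(302,150),(140,187)])
db=W((180,170),4.4444,[(180,93),(377,97),(373,152),(165,147)])
x0=px2w('wrist0',*np.mean(wb,0),45); print(x0)
for o in ([('wrist0',rim,wb)],[('scene0',rim,sb),('side0',rim,db)],[('wrist0',rim,wb),('scene0',rim,sb),('side0',rim,db)]): fit(o,[x0[0],x0[1],-.2],'box')
wt=W((70,220),4,[(410,270),(625,258),(645,372),(440,390)]); wf=W((70,220),4,[(430,215),(655,195),(685,358)])
st=W((200,160),4.4444,[(512,318),(593,245),(675,278),(603,345)]); sf=W((200,160),4.4444,[(472,340),(706,307),(612,397)])
dt=W((180,170),4.4444,[(412,380),(583,350),(633,412),(460,442)]); df=W((180,170),4.4444,[(370,410),(673,468),(440,510)])
x0=px2w('wrist0',*np.mean(wt,0),24); print(x0)
ww=[('wrist0',top,wt),('wrist0',fl[1:3],wf[1:])]
ss=[('scene0',top,st),('scene0',fl[[0,2,3]],sf)]; dd=[('side0',top,dt),('side0',fl[[0,2,3]],df)]
for o in (ww,ss+dd,ww+ss+dd): fit(o,[x0[0],x0[1],.1],'slot')
E
```

```text
[531.36239853  16.97271944  45.        ]
box [531.6  15.6] -12.65
[[-1.6, -0.7], [0.5, 0.1], [1.7, 0.6], [-0.4, 0.1]]
box [532.2  13. ] -13.33
[[-0.4, -0.5], [0.1, -0.7], [0.9, -0.8], [-0.2, 0.6], [-0.1, -1.3], [-0.0, -0.5], [0.4, 1.3], [-0.7, 0.6]]
box [532.1  15.3] -12.86
[[-0.9, -0.5], [1.1, 0.6], [2.0, 1.0], [-0.0, 0.2], [-1.0, -0.7], [-0.7, -1.0], [0.3, -1.2], [-0.6, 0.3], [-0.4, -1.6], [-0.4, -1.0], [0.4, 0.7], [-0.7, 0.2]]
[ 589.26780886 -207.34002192   24.        ]
slot [ 589.9 -207.7] 6.18
[[2.0, 1.4], [-0.5, -0.3], [-0.7, -0.7], [1.0, -0.8], [0.1, -0.1], [-1.0, 0.7]]
slot [ 590.9 -213.6] 7.45
[[-0.1, -2.9], [-0.8, -0.2], [1.4, -0.6], [0.9, -0.9], [0.0, -0.2], [1.5, -0.3], [1.0, -0.2], [-1.3, -0.7], [-0.5, -0.2], [1.1, 0.3], [-1.3, 0.7], [-1.2, -1.5], [1.1, -0.3], [-1.2, 0.2]]
slot [ 590.7 -211.3] 8.07
[[2.4, 4.3], [-0.5, 1.2], [0.3, 0.6], [2.4, 1.8], [-0.3, 1.2], [0.3, 1.7], [-0.9, -3.1], [-1.9, -0.5], [0.3, -1.1], [0.1, -1.3], [-0.7, -0.4], [0.4, -0.8], [0.4, -0.6], [-1.8, -1.3], [-1.2, -1.0], [0.6, -0.5], [-1.5, 0.0], [-1.7, -1.9], [0.5, -1.3], [-1.3, -0.4]]
```

```bash
python3 -m pendant '[{"gripper":1,"offset":[-0.5,-0.2,0],"twist":[0,0,0]},{"gripper":1,"offset":[-0.9,-0.36,0],"twist":[0,0,0]},{"gripper":1,"offset":[-0.9,-0.36,0],"twist":[0,0,0]},{"gripper":1,"offset":[-0.9,-0.36,0],"twist":[0,0,0]},{"gripper":1,"offset":[-0.9,-0.36,0],"twist":[0,0,0]},{"gripper":1,"offset":[-0.7,-0.28,0],"twist":[0,0,0]},{"gripper":1,"offset":[-0.45,-0.19,0],"twist":[0,0,0]},{"gripper":1,"offset":[0,0,0],"twist":[0,0,-0.1]},{"gripper":1,"offset":[0,0,0],"twist":[0,0,-0.18]},{"gripper":1,"offset":[0,0,0],"twist":[0,0,-0.18]}]' 60
python3 -m pendant '[{"gripper":1,"offset":[0,0,0],"twist":[0,0,-0.18]},{"gripper":1,"offset":[0,0,0],"twist":[0,0,-0.18]},{"gripper":1,"offset":[0,0,0],"twist":[0,0,-0.18]},{"gripper":1,"offset":[0,0,0],"twist":[0,0,-0.18]},{"gripper":1,"offset":[0,0,0],"twist":[0,0,-0.18]},{"gripper":1,"offset":[0,0,0],"twist":[0,0,-0.18]},{"gripper":1,"offset":[0,0,0],"twist":[0,0,-0.18]},{"gripper":1,"offset":[0,0,0],"twist":[0,0,-0.18]},{"gripper":1,"offset":[0,0,0],"twist":[0,0,-0.18]},{"gripper":1,"offset":[0,0,0],"twist":[0,0,0]}]'
python3 -m pendant '[{"gripper":1,"offset":[0,0,0],"twist":[0,0,-0.07]},{"gripper":1,"offset":[0,0,0],"twist":[0,0,0]},{"gripper":1,"offset":[0,0,0],"twist":[0,0,0]}]'
python3 - <<'E'
from h import *
snap('wrist','wrist1'); s=status.get_state(); print(s['position'],s['tool_rot'],s['qpos'])
E
```

```text
time_s: 1.15
position: [590.2, -210.2, 230.8]
tool_rot: [[-0.358, 0.934, -0.001], [0.934, 0.358, 0.0], [0.001, -0.001, -1.0]]
wrist_force: [0.5, -0.0, 0.0]
opening: 85.2
time_s: 2.15
position: [590.4, -209.8, 230.8]
tool_rot: [[-0.998, -0.063, -0.001], [-0.063, 0.998, 0.0], [0.001, 0.0, -1.0]]
wrist_force: [-0.8, 0.6, -0.5]
opening: 85.6
time_s: 2.45
position: [590.5, -209.9, 231.1]
tool_rot: [[-0.993, -0.115, -0.0], [-0.115, 0.993, 0.0], [0.0, 0.0, -1.0]]
wrist_force: [-0.1, 0.4, -0.4]
opening: 85.4
[ 590.527234   -209.93689858  231.18509469] [[-9.93324212e-01 -1.15355799e-01 -2.20549913e-04]
 [-1.15355821e-01  9.93324230e-01  9.01613638e-05]
 [ 2.08676937e-04  1.15001182e-04 -9.99999972e-01]] [-2.88346054e+01  1.04225373e+01  9.74711928e+01 -1.64865576e-03
  7.21198311e+01 -1.25458247e+02]
```

View pics/wrist1.png

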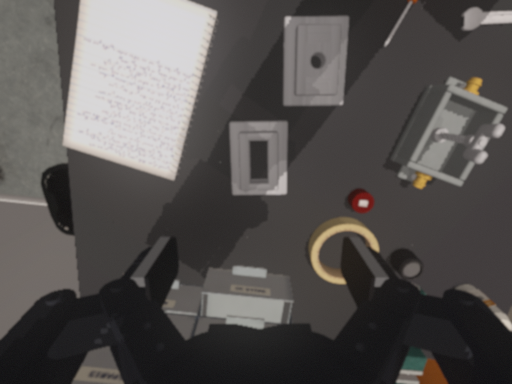

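```bash
python3 - <<'E'
from h import *
crop('wrist1',200,100,320,220,'w1a'); crop('wrist1',385,70,512,200,'w1b')
E
```

```text
5.0
4.615384615384615
```

View pics/w1a.png

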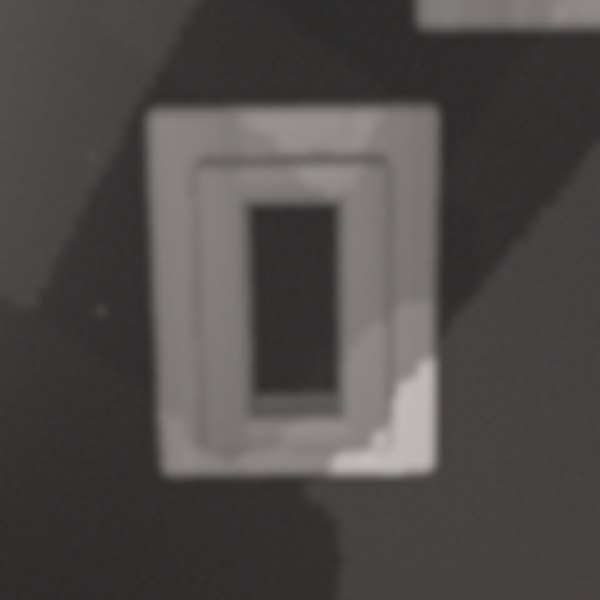

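View pics/w1b.png

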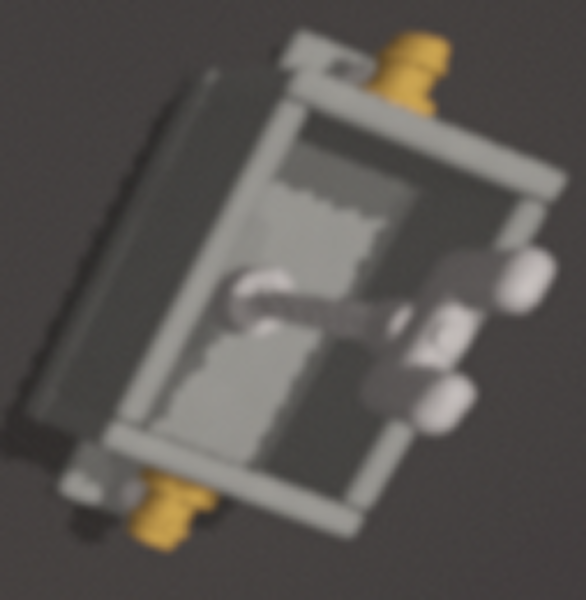

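```bash
python3 - <<'E'
from fit import *
fl=rect(50,38,6);sl=rect(27.5,11.5,24);rim=rect(50,38,45)
a=full((200,100),5,[(440,105),(437,475),(163,475),(148,105)]); b=full((200,100),5,[(340,205),(343,417),(247,417),(247,205)])
fit([('wrist1',fl,a),('wrist1',sl,b)],[590,-210,.1],'slot')
c=full((385,70),4.615,[(565,183),(352,530),(115,432),(293,85)])
fit([('wrist1',rim,c)],[532,15,-.2],'box')
for q in full((385,70),4.615,[(527,280),(447,405),(440,335)]): print(px2w('wrist1',*q,97),px2w('wrist1',*q,90))
E
```

```text
slot [ 590.  -208.6] 7.14
[[0.4, -0.1], [-0.5, -0.1], [-0.5, 0.4], [-0.5, 0.5], [0.2, -0.3], [-0.4, -0.2], [1.1, -0.1], [0.3, -0.1]]
box [532.7  15.5] -12.37
[[0.5, -0.8], [0.2, 3.8], [-3.8, 5.5], [0.3, -2.8]]
[516.36859362  18.07048827  97.        ] [516.39226878  24.03854891  90.        ]
[544.13057859  10.59586356  97.        ] [544.85785749  16.37448623  90.        ]
[529.65488124   3.83653615  97.        ] [530.01528599   9.44384946  90.        ]
```

```bash
python3 -m pendant '[{"gripper":1,"offset":[0,0.03,0.6],"twist":[0,0,-0.01]},{"gripper":1,"offset":[0,0,0.9],"twist":[0,0,0]},{"gripper":1,"offset":[0,0,0.9],"twist":[0,0,0]},{"gripper":1,"offset":[0,0,0.9],"twist":[0,0,0]},{"gripper":1,"offset":[0,0,0.9],"twist":[0,0,0]},{"gripper":1,"offset":[0,0,0.6],"twist":[0,0,0]},{"gripper":1,"offset":[0,0,0.4],"twist":[0,0,0]},{"gripper":1,"offset":[0,0,0.2],"twist":[0,0,0]},{"gripper":1,"offset":[0,0,0],"twist":[0,0,0]}]'
python3 - <<'E'
from h import *
snap('wrist','wrist2');snap('side','side2')
crop('side2',180,150,400,310,'d2')
E
```

```text
time_s: 3.4
position: [590.2, -208.7, 14.7]
tool_rot: [[-0.992, -0.125, -0.001], [-0.125, 0.992, 0.001], [0.001, 0.001, -1.0]]
wrist_force: [0.0, -0.1, -0.1]
opening: 85.3
3.6363636363636362
```

View pics/wrist2.png

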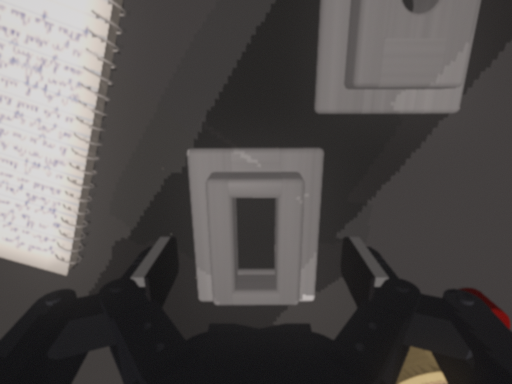

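View pics/d2.png

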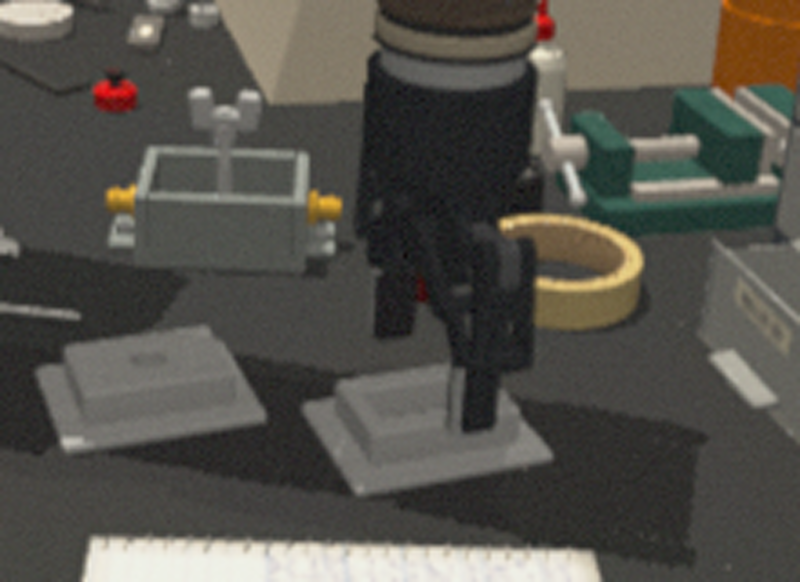

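```bash
python3 - <<'E'
from fit import *
print(cam('wrist2')[4]['pos'])
for z in (28,20,10): print(w2px('wrist2',[590.2,-208.7,z]), w2px('side2',[595,-250,z]))
fl=rect(50,38,6);sl=rect(27.5,11.5,24)
a=[(323,149),(315,300),(198,300),(187,150)]; b=[(275,197),(275,273),(236,273),(236,197)]
fit([('wrist2',fl,a)],[590,-210,.1],'slot')
fit([('wrist2',sl,b)],[590,-210,.1],'slot')
print(w2px('side2',[590,-209,24]))
E
```

```text
[590.2382042263844, -208.66702160206145, 14.73004276753147]
(np.float64(256.7441493549518), np.float64(252.52645520751167)) (np.float64(306.0114286622284), np.float64(268.2612727797816))
(np.float64(256.84810149418536), np.float64(244.946307079247)) (np.float64(305.6547433486565), np.float64(272.37651180319006))
(np.float64(256.96428812050783), np.float64(236.47402507965052)) (np.float64(305.21331876696144), np.float64(277.46942590803985))
slot [ 589.8 -209.5] 7.52
[[2.0, -0.7], [0.3, 2.4], [-0.2, 3.2], [-2.4, -0.7]]
slot [ 588.1 -209.7] 6.96
[[3.4, -1.1], [1.1, 15.9], [-1.0, 15.8], [-3.5, -1.2]]
(np.float64(295.83325860756304), np.float64(257.472983074356))
```

```bash
python3 -m pendant '[{"gripper":1,"offset":[0,0,0.11],"twist":[0,0,0]},{"gripper":0.3,"offset":[0,0,0],"twist":[0,0,0]},{"gripper":0,"offset":[0,0,0],"twist":[0,0,0]},{"gripper":-1,"offset":[0,0,0],"twist":[0,0,0]},{"gripper":-1,"offset":[0,0,0],"twist":[0,0,0]},{"gripper":-1,"offset":[0,0,0],"twist":[0,0,0]},{"gripper":-1,"offset":[0,0,0],"twist":[0,0,0]},{"gripper":-1,"offset":[0,0,0],"twist":[0,0,0]}]' 60
python3 - <<'E'
from h import *
snap('wrist','wrist3');snap('side','side3')
crop('side3',180,150,400,310,'d3'); print(status.get_state()['opening'])
E
```

```text
time_s: 4.3
position: [591.2, -209.3, 12.0]
tool_rot: [[-0.992, -0.125, 0.002], [-0.125, 0.992, -0.001], [-0.001, -0.001, -1.0]]
wrist_force: [-0.3, 0.5, 4.8]
opening: 48.5
3.6363636363636362
48.085402304487644
```

View pics/wrist3.png

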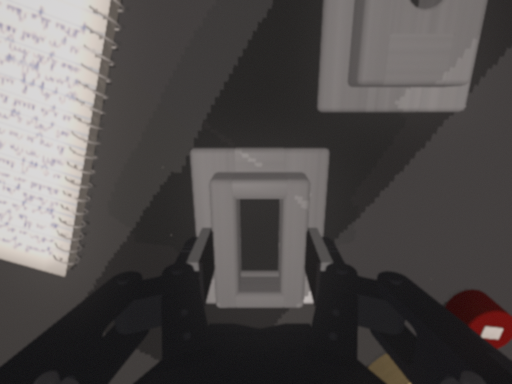

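View pics/d3.png

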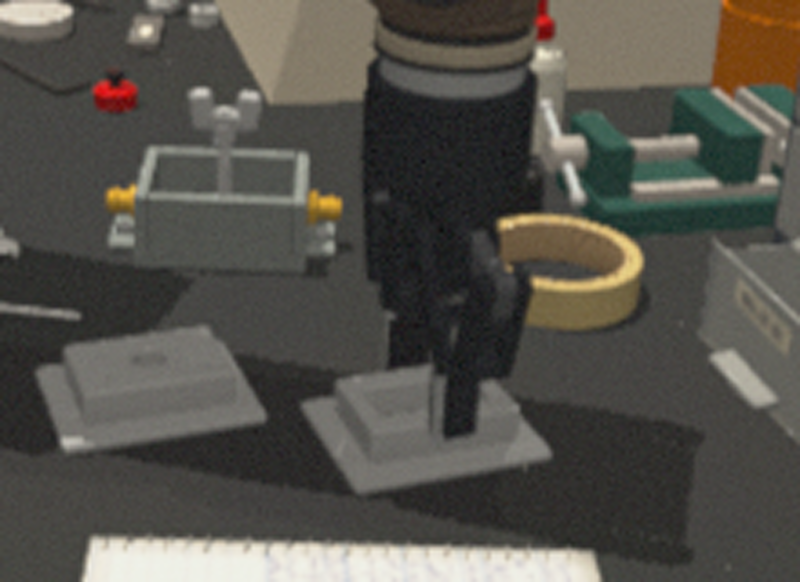

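```bash
python3 -m pendant '[{"gripper":-1,"offset":[0,0,-0.1],"twist":[0,0,0]},{"gripper":-1,"offset":[0,0,-0.4],"twist":[0,0,0]},{"gripper":-1,"offset":[0,0,-0.7],"twist":[0,0,0]},{"gripper":-1,"offset":[0,0,-0.8],"twist":[0,0,0]},{"gripper":-1,"offset":[0,0,-0.8],"twist":[0,0,0]},{"gripper":-1,"offset":[0,0,-0.6],"twist":[0,0,0]},{"gripper":-1,"offset":[0,0,-0.2],"twist":[0,0,0]},{"gripper":-1,"offset":[0,0,0],"twist":[0,0,0]}]' 60
python3 - <<'E'
from h import *
snap('wrist','wrist4');snap('side','side4');crop('side4',180,50,400,210,'d4')
s=status.get_state(); print(s['position'],s['tool_rot'],s['wrist_force'],s['torque'])
E
```

```text
time_s: 5.2
position: [590.8, -208.9, 156.3]
tool_rot: [[-0.992, -0.125, 0.002], [-0.125, 0.992, -0.001], [-0.002, -0.001, -1.0]]
wrist_force: [-0.3, -0.3, -3.4]
opening: 48.1
3.6363636363636362
[ 589.35259569 -208.14470682  153.13564697] [[-0.99210833 -0.12535165 -0.00283128]
 [-0.12535639  0.99211054  0.00156312]
 [ 0.002613    0.0019057  -0.99999477]] [-0.98540145 -0.01285147 -2.58203314] [-0.0044407  -0.01451312 -0.05167685]
```

View pics/wrist4.png

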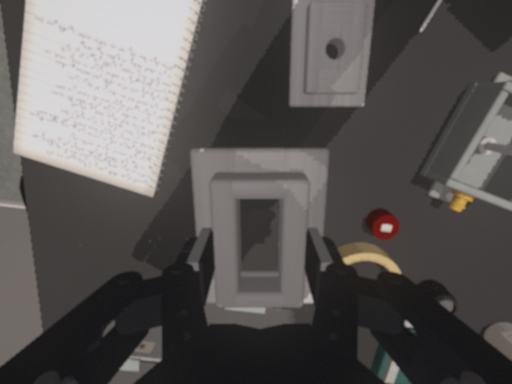

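View pics/d4.png

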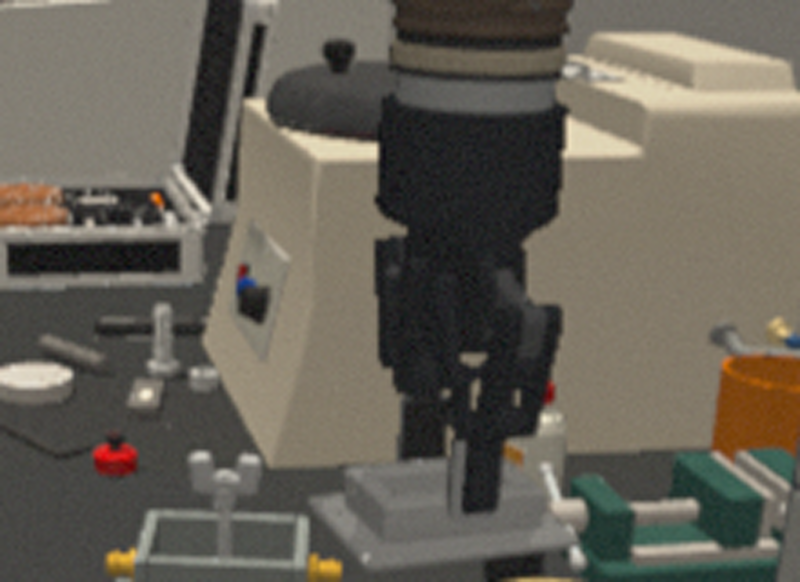

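```bash
python3 -m pendant '[{"gripper":-1,"offset":[-0.13,0.38,0],"twist":[0,0,0]},{"gripper":-1,"offset":[-0.25,0.75,0],"twist":[0,0,0]},{"gripper":-1,"offset":[-0.25,0.75,0],"twist":[0,0,0]},{"gripper":-1,"offset":[-0.25,0.75,0],"twist":[0,0,0]},{"gripper":-1,"offset":[-0.25,0.75,0],"twist":[0,0,0]},{"gripper":-1,"offset":[-0.25,0.75,0],"twist":[0,0,0]},{"gripper":-1,"offset":[-0.16,0.5,0],"twist":[0,0,0]},{"gripper":-1,"offset":[-0.08,0.25,0],"twist":[0,0,0.1]},{"gripper":-1,"offset":[0,0,0],"twist":[0,0,0.17]},{"gripper":-1,"offset":[0,0,0],"twist":[0,0,0.17]}]' 60
python3 -m pendant '[{"gripper":-1,"offset":[0,0,0],"twist":[0,0,0]},{"gripper":-1,"offset":[0,0,0],"twist":[0,0,0]},{"gripper":-1,"offset":[0,0,0],"twist":[0,0,0]},{"gripper":-1,"offset":[0,0,0],"twist":[0,0,0]}]' 60
python3 - <<'E'
from h import *
snap('wrist','wrist5')
s=status.get_state(); print(s['position'],s['tool_rot'],s['qpos'])
crop('wrist5',170,0,370,150,'w5a');crop('wrist5',170,130,370,280,'w5b')
E
```

```text
time_s: 6.3
position: [629.1, -5.0, 152.7]
tool_rot: [[-0.975, 0.222, -0.004], [0.222, 0.975, 0.001], [0.004, 0.0, -1.0]]
wrist_force: [0.4, 0.7, -2.5]
opening: 48.3
time_s: 6.7
position: [630.1, -6.9, 154.6]
tool_rot: [[-0.976, 0.217, -0.001], [0.217, 0.976, 0.0], [0.001, 0.0, -1.0]]
wrist_force: [0.0, 0.5, -2.1]
opening: 48.0
[630.17299591  -6.99690518 154.75958679] [[-9.76056718e-01  2.17515989e-01 -2.78694704e-04]
 [ 2.17515967e-01  9.76056757e-01  1.06491555e-04]
 [ 2.95185465e-04  4.33212496e-05 -9.99999955e-01]] [-9.85043660e+00  1.49009940e+01  1.00518054e+02  3.63084146e-03
  6.45977282e+01 -8.72888181e+01]
4.0
4.0
```

View pics/wrist5.png

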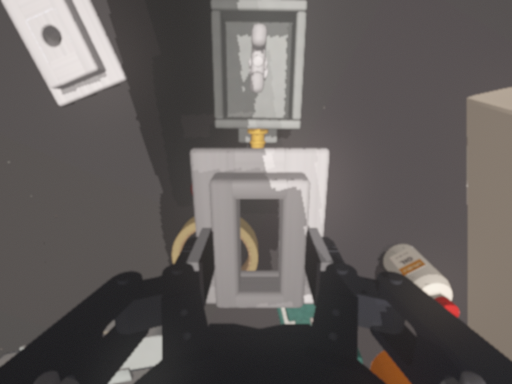

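View pics/w5a.png

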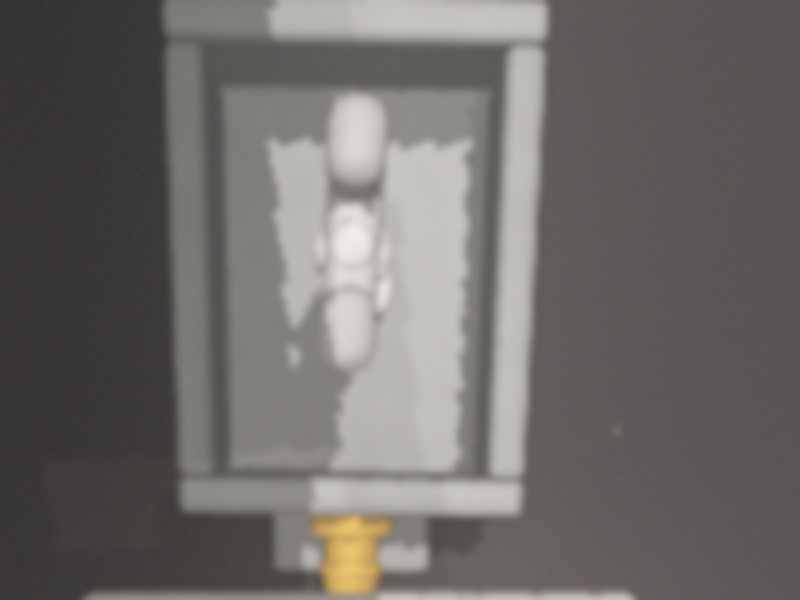

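View pics/w5b.png

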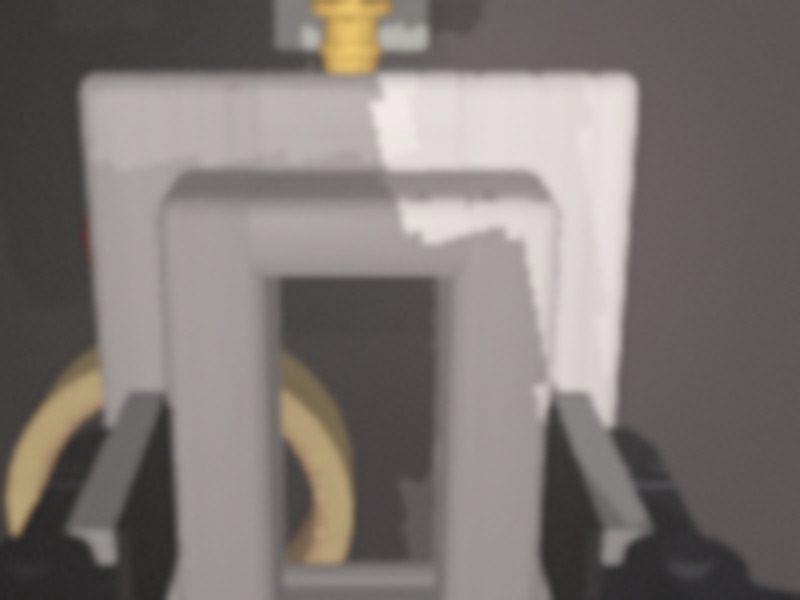

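```bash
python3 - <<'E'
from fit import *
m=cam('wrist5')[4]; P=np.array(m['pos']);R=np.array(m['R'])
rim=rect(50,38,45)
c=full((170,0),4,[(548,2),(522,513),(180,513),(163,2)])
b=fit([('wrist5',rim,c)],[532,15,-.2],'box4')
b2=fit([('wrist5',rim[1:3],c[1:3])],[532,15,-.2],'box2')
# wing nut: ends & centre (stud) top
for q,z in (((357,95),97),((349,368),97),((352,243),86)): print(px2w('wrist5',170+q[0]/4,q[1]/4,z))
fl=rect(50,38,6);tp=rect(38,25,24)
f=full((170,130),4,[(637,73),(83,73)]); t=full((170,130),4,[(558,192),(163,192)])
for zc in (140,142,144,146):
    o=np.array([0,0,zc]); print(zc); x=fit([('wrist5',fl[[0,3]]+o,f),('wrist5',tp[[0,3]]+o,t)],[P[0],P[1],-.2],'cover')
    print('rel tool', R.T@(np.array([x[0],x[1],zc])-P))
E
```

```text
box4 [531.4  15.6] -13.03
[[0.4, -0.5], [0.3, 1.9], [-0.0, 1.2], [-0.7, -1.4]]
box2 [530.   15.3] -12.56
[[0.2, 0.0], [-0.2, 0.0]]
[510.93933228  20.89351195  97.        ]
[550.58236949  10.67620864  97.        ]
[530.39982143  15.68137275  86.        ]
140
cover [629.1  -5.1] -12.57
[[1.1, -0.2], [-1.1, -0.2], [1.5, 0.3], [-1.5, 0.3]]
rel tool [ 1.37090918  1.62578802 14.618025  ]
142
cover [628.7  -5. ] -12.57
[[2.0, -0.4], [-2.0, -0.4], [2.2, 0.5], [-2.2, 0.5]]
rel tool [ 1.80376942  1.62047232 12.61825476]
144
cover [628.3  -4.9] -12.57
[[3.0, -0.6], [-3.0, -0.6], [3.0, 0.8], [-3.0, 0.8]]
rel tool [ 2.23517286  1.61680292 10.6184838 ]
146
cover [627.9  -4.8] -12.57
[[4.1, -0.8], [-4.0, -0.8], [3.9, 1.0], [-3.8, 1.0]]
rel tool [2.66235447 1.61568017 8.61871066]
```

```bash
python3 -m pendant '[{"gripper":-1,"offset":[0.3,-0.035,0],"twist":[0,0,0]},{"gripper":-1,"offset":[0.5,0,0],"twist":[0,0,0]},{"gripper":-1,"offset":[0.5,0,0],"twist":[0,0,0]},{"gripper":-1,"offset":[0.5,0,0],"twist":[0,0,0]},{"gripper":-1,"offset":[0.4,0,0],"twist":[0,0,0]},{"gripper":-1,"offset":[0.3,0,0],"twist":[0,0,0]},{"gripper":-1,"offset":[0,0,0.2],"twist":[0,0,0]},{"gripper":-1,"offset":[0,0,0.3],"twist":[0,0,0]},{"gripper":-1,"offset":[0,0,0.25],"twist":[0,0,0]},{"gripper":-1,"offset":[0,0,0],"twist":[0,0,0]}]' 60
python3 -m pendant '[{"gripper":-1,"offset":[0,0,0],"twist":[0,0,0]},{"gripper":-1,"offset":[0,0,0],"twist":[0,0,0]}]'
python3 - <<'E'
from h import *
snap('wrist','wrist6');snap('side','side6');snap('scene','scene6')
crop('wrist6',170,130,370,330,'w6b');crop('side6',180,100,320,240,'d6');crop('scene6',180,130,300,230,'s6')
a=[cv2.imread(f'pics/{n}.png') for n in('d6','s6')]; a=[cv2.resize(i,(400,int(400*i.shape[0]/i.shape[1]))) for i in a]; h=min(i.shape[0] for i in a)
cv2.imwrite('pics/c6.png',np.hstack([i[:h] for i in a]))
E
```

```text
time_s: 7.75
position: [531.1, 13.5, 122.1]
tool_rot: [[-0.976, 0.218, -0.005], [0.218, 0.976, 0.001], [0.005, -0.0, -1.0]]
wrist_force: [-0.7, 0.3, -2.7]
opening: 48.2
time_s: 7.95
position: [532.9, 13.3, 125.1]
tool_rot: [[-0.976, 0.218, 0.0], [0.218, 0.976, -0.0], [-0.0, 0.0, -1.0]]
wrist_force: [-0.1, 0.1, -2.5]
opening: 47.8
3.0
4.285714285714286
6.0
```

View pics/w6b.png

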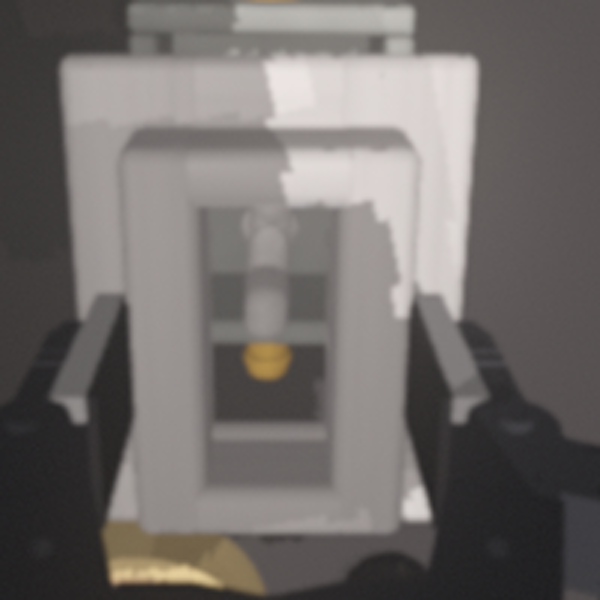

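View pics/c6.png

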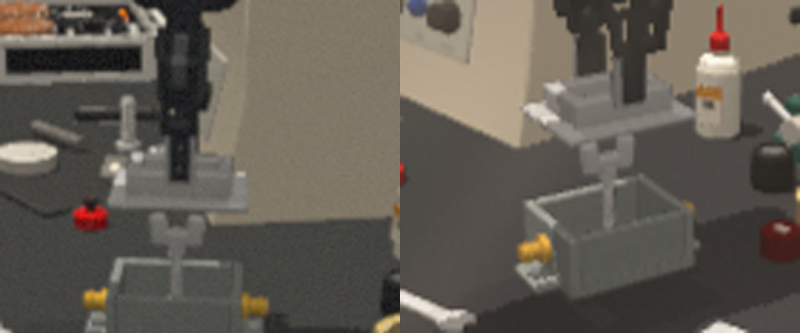

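```bash
python3 - <<'E'
from fit import *
m=cam('wrist6')[4]; P=np.array(m['pos']);R=np.array(m['R']);print(P)
q=px2w('wrist6',170+265/3,130+338/3,97); print('nut end',q,'-> centre',q-22*np.array([.97,-.24,0]))
fl=rect(50,38,6);tp=rect(38,25,24);sl=rect(27.5,11.5,24)
f=full((170,130),3,[(477,60),(60,60)]); t=full((170,130),3,[(418,158),(400,530),(137,530),(122,158)]);
zc=P[2]-12.5;o=np.array([0,0,zc]); x=fit([('wrist6',fl[[0,3]]+o,f),('wrist6',tp+o,t)],[P[0],P[1],-.2],'cover')
E
```

```text
[532.90075765  13.3026711  125.08169929]
nut end [548.8072043  10.3678679  97.       ] -> centre [527.4672043  15.6478679  97.       ]
cover [532.7  14.8] -12.66
[[1.8, 0.3], [-1.6, 0.2], [1.9, -1.5], [0.4, 3.7], [-0.4, 3.8], [-2.5, -1.5]]
```

```bash
python3 -m pendant '[{"gripper":-1,"offset":[0.05,0.015,0],"twist":[0,0,0]},{"gripper":-1,"offset":[0,0,0.15],"twist":[0,0,0]},{"gripper":-1,"offset":[0,0,0.2],"twist":[0,0,0]},{"gripper":-1,"offset":[0,0,0.2],"twist":[0,0,0]},{"gripper":-1,"offset":[0,0,0.2],"twist":[0,0,0]},{"gripper":-1,"offset":[0,0,0.2],"twist":[0,0,0]},{"gripper":-1,"offset":[0,0,0.1],"twist":[0,0,0]},{"gripper":-1,"offset":[0,0,0],"twist":[0,0,0]},{"gripper":-1,"offset":[0,0,0],"twist":[0,0,0]}]' 60
python3 - <<'E'
from h import *
snap('wrist','wrist7');snap('side','side7');snap('scene','scene7')
crop('wrist7',170,130,370,330,'w7b');crop('side7',180,100,320,240,'d7');crop('scene7',180,130,300,230,'s7')
a=[cv2.imread(f'pics/{n}.png') for n in('d7','s7')]; a=[cv2.resize(i,(400,int(400*i.shape[0]/i.shape[1]))) for i in a]; h=min(i.shape[0] for i in a)
cv2.imwrite('pics/c7.png',np.hstack([i[:h] for i in a]))
E
```

```text
time_s: 9.0
position: [530.7, 14.5, 82.9]
tool_rot: [[-0.976, 0.218, 0.0], [0.218, 0.976, -0.0], [-0.0, 0.0, -1.0]]
wrist_force: [0.8, 0.4, -2.7]
opening: 48.3
3.0
4.285714285714286
6.0
```

View pics/w7b.png

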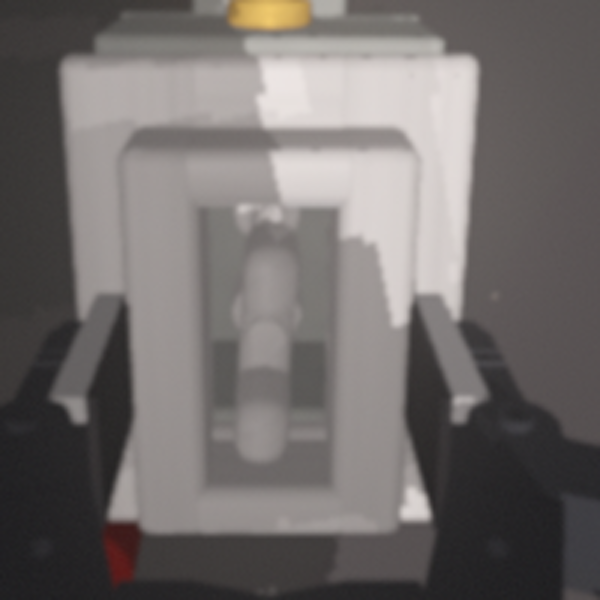

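View pics/c7.png

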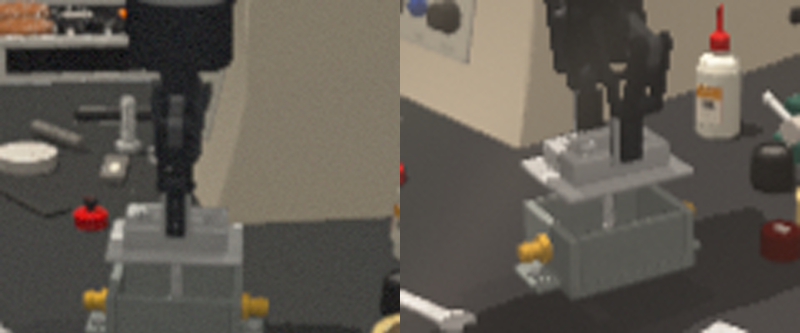

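```bash
python3 -m pendant '[{"gripper":-1,"offset":[0,0,0.15],"twist":[0,0,0]},{"gripper":-1,"offset":[0,0,0.2],"twist":[0,0,0]},{"gripper":-1,"offset":[0,0,0.15],"twist":[0,0,0]},{"gripper":-1,"offset":[0,0,0.05],"twist":[0,0,0]},{"gripper":-1,"offset":[0,0,0],"twist":[0,0,0]},{"gripper":-1,"offset":[0,0,0],"twist":[0,0,0]}]' 60
python3 -m pendant '[{"gripper":-1,"offset":[0,0,0.05],"twist":[0,0,0]},{"gripper":-1,"offset":[0,0,0],"twist":[0,0,0]},{"gripper":-1,"offset":[0,0,0],"twist":[0,0,0]}]'
```

```text
time_s: 9.75
position: [530.6, 14.5, 60.9]
tool_rot: [[-0.976, 0.218, -0.0], [0.218, 0.976, 0.0], [0.0, 0.0, -1.0]]
wrist_force: [0.6, -0.8, -2.3]
opening: 48.2
time_s: 10.05
position: [530.6, 14.5, 59.0]
tool_rot: [[-0.976, 0.218, 0.0], [0.218, 0.976, -0.0], [-0.0, 0.0, -1.0]]
wrist_force: [-0.5, 0.1, -3.3]
opening: 47.7
```

```bash
python3 -m pendant '[{"gripper":-1,"offset":[0,0,0.04],"twist":[0,0,0]},{"gripper":-1,"offset":[0,0,0],"twist":[0,0,0]},{"gripper":-1,"offset":[0,0,0],"twist":[0,0,0]}]'
python3 -m pendant '[{"gripper":-1,"offset":[0,0,0.03],"twist":[0,0,0]},{"gripper":-1,"offset":[0,0,0],"twist":[0,0,0]},{"gripper":-1,"offset":[0,0,0],"twist":[0,0,0]}]'
python3 - <<'E'
from h import *
snap('wrist','wrist8');snap('side','side8');snap('scene','scene8')
crop('wrist8',170,130,370,330,'w8b');crop('side8',180,130,300,230,'d8');crop('scene8',180,130,300,230,'s8')
a=[cv2.imread(f'pics/{n}.png') for n in('d8','s8')]; a=[cv2.resize(i,(400,int(400*i.shape[0]/i.shape[1]))) for i in a]; h=min(i.shape[0] for i in a)
cv2.imwrite('pics/c8.png',np.hstack([i[:h] for i in a]))
E
```

```text
time_s: 10.35
position: [530.5, 14.5, 57.3]
tool_rot: [[-0.976, 0.218, -0.0], [0.218, 0.976, 0.0], [0.0, 0.0, -1.0]]
wrist_force: [-0.8, 0.1, -3.1]
opening: 48.2
time_s: 10.65
position: [530.7, 14.5, 56.9]
tool_rot: [[-0.976, 0.218, -0.0], [0.218, 0.976, -0.0], [0.0, -0.0, -1.0]]
wrist_force: [-3.2, 0.6, 6.1]
opening: 48.0
3.0
6.0
6.0
```

View pics/c8.png

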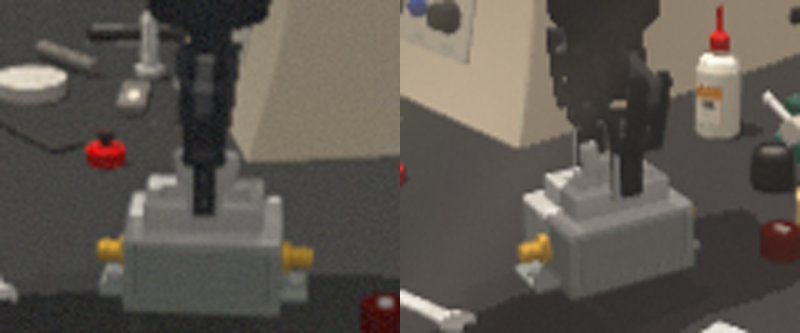

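View pics/w8b.png

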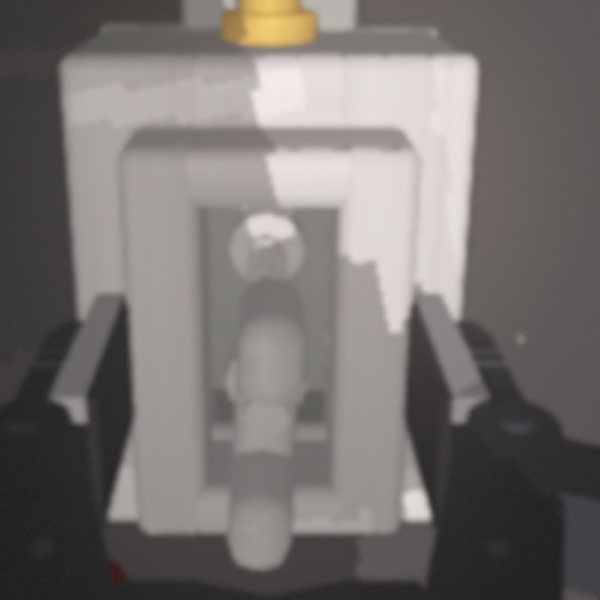

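```bash
python3 -m pendant '[{"gripper":0.5,"offset":[0,0,0],"twist":[0,0,0]},{"gripper":1,"offset":[0,0,0],"twist":[0,0,0]},{"gripper":1,"offset":[0,0,0],"twist":[0,0,0]},{"gripper":1,"offset":[0,0,0],"twist":[0,0,0]},{"gripper":1,"offset":[0,0,-0.3],"twist":[0,0,0]},{"gripper":1,"offset":[0,0,-0.7],"twist":[0,0,0]},{"gripper":1,"offset":[0,0,-0.8],"twist":[0,0,0]},{"gripper":1,"offset":[0,0,-0.5],"twist":[0,0,0]},{"gripper":1,"offset":[0,0,-0.2],"twist":[0,0,0]},{"gripper":1,"offset":[0,0,0],"twist":[0,0,0]}]'
python3 -m pendant '[{"gripper":1,"offset":[0,0,0],"twist":[0,0,0]},{"gripper":1,"offset":[0,0,0],"twist":[0,0,0]}]'
python3 - <<'E'
from h import *
snap('wrist','wrist9');snap('side','side9');snap('scene','scene9')
crop('wrist9',130,80,370,330,'w9b');crop('side9',180,130,300,230,'d9');crop('scene9',180,130,300,230,'s9')
a=[cv2.imread(f'pics/{n}.png') for n in('d9','s9')]; a=[cv2.resize(i,(400,int(400*i.shape[0]/i.shape[1]))) for i in a]; h=min(i.shape[0] for i in a)
cv2.imwrite('pics/c9.png',np.hstack([i[:h] for i in a]))
E
```

```text
time_s: 11.8
position: [531.5, 14.3, 158.0]
tool_rot: [[-0.976, 0.218, 0.004], [0.218, 0.976, -0.001], [-0.004, 0.0, -1.0]]
wrist_force: [1.0, 0.4, -0.3]
opening: 85.1
time_s: 12.0
position: [529.5, 14.7, 154.4]
tool_rot: [[-0.976, 0.218, -0.003], [0.218, 0.976, 0.001], [0.003, -0.0, -1.0]]
wrist_force: [-0.6, -0.9, -1.2]
opening: 85.3
2.4
6.0
6.0
```

View pics/c9.png

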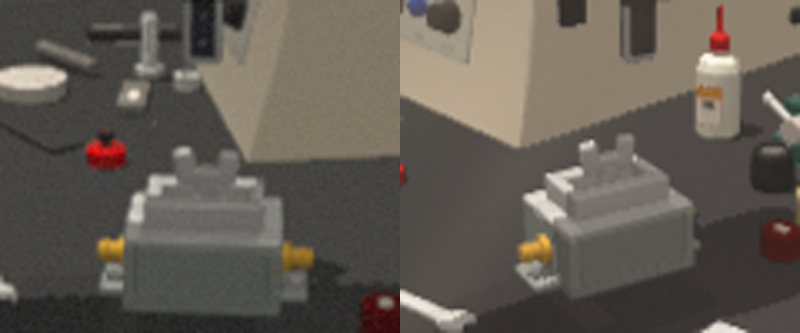

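View pics/w9b.png

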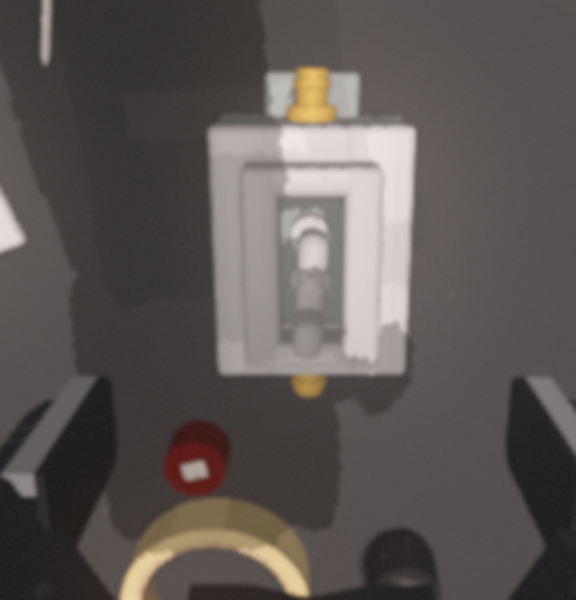

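```bash
python3 -m pendant '[{"gripper":0,"offset":[0,0.02,0.3],"twist":[0,0,0]},{"gripper":-0.3,"offset":[0,0,0.5],"twist":[0,0,0]},{"gripper":-0.3,"offset":[0,0,0.5],"twist":[0,0,0]},{"gripper":-0.3,"offset":[0,0,0.3],"twist":[0,0,0]},{"gripper":-0.3,"offset":[0,0,0.2],"twist":[0,0,0]},{"gripper":-0.3,"offset":[0,0,0],"twist":[0,0,0]},{"gripper":-0.3,"offset":[0,0,0],"twist":[0,0,0]},{"gripper":-0.3,"offset":[0,0,0],"twist":[0,0,0]}]' 25
python3 - <<'E'
from h import *
snap('wrist','wrist10');snap('side','side10');snap('scene','scene10')
crop('wrist10',130,130,370,330,'w10b');crop('side10',180,100,300,200,'d10');crop('scene10',180,110,300,210,'s10')
a=[cv2.imread(f'pics/{n}.png') for n in('d10','s10')]; a=[cv2.resize(i,(400,int(400*i.shape[0]/i.shape[1]))) for i in a]; h=min(i.shape[0] for i in a)
cv2.imwrite('pics/c10.png',np.hstack([i[:h] for i in a]))
E
```

```text
time_s: 12.95
position: [531.6, 15.1, 85.2]
tool_rot: [[-0.976, 0.218, 0.002], [0.218, 0.976, -0.0], [-0.002, 0.0, -1.0]]
wrist_force: [1.6, 0.6, -0.5]
opening: 29.7
3.0
6.0
6.0
```

View pics/c10.png

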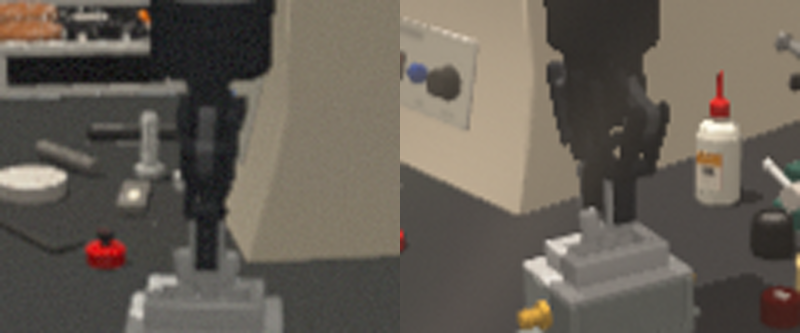

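View pics/w10b.png

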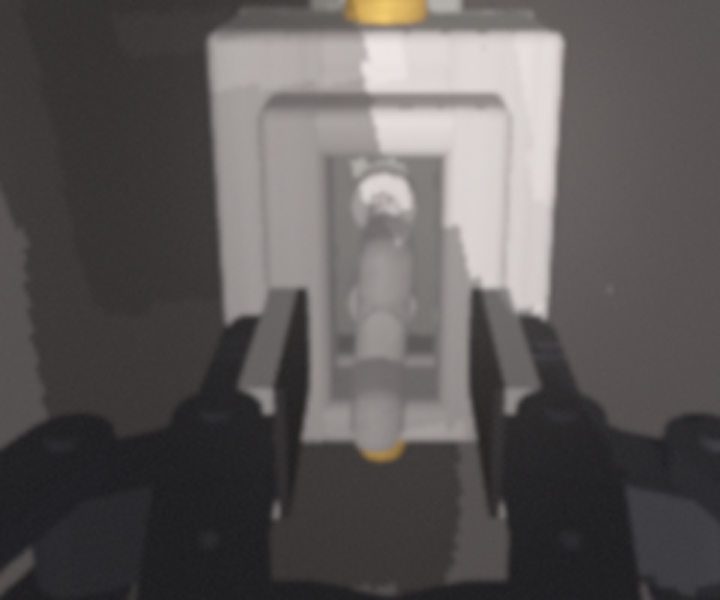

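```bash
python3 -m pendant '[{"gripper":-0.3,"offset":[0,-0.025,0.12],"twist":[0,0,0]},{"gripper":-0.3,"offset":[0,0,0.1],"twist":[0,0,0]},{"gripper":-0.5,"offset":[0,0,0],"twist":[0,0,0]},{"gripper":-0.6,"offset":[0,0,0],"twist":[0,0,0]},{"gripper":-1,"offset":[0,0,0],"twist":[0,0,0]},{"gripper":-1,"offset":[0,0,0],"twist":[0,0,0]},{"gripper":-1,"offset":[0,0,0],"twist":[0,0,0]},{"gripper":-1,"offset":[0,0,0],"twist":[0,0,0]}]' 25
python3 - <<'E'
from h import *
snap('wrist','wrist11');snap('scene','scene11')
crop('wrist11',130,130,370,330,'w11b');crop('scene11',180,110,300,210,'s11')
E
```

```text
time_s: 13.9
position: [530.4, 14.1, 75.5]
tool_rot: [[-0.976, 0.218, -0.0], [0.218, 0.976, -0.0], [0.0, -0.0, -1.0]]
wrist_force: [-2.0, -1.5, 2.4]
opening: 9.0
3.0
6.0
```

View pics/s11.png

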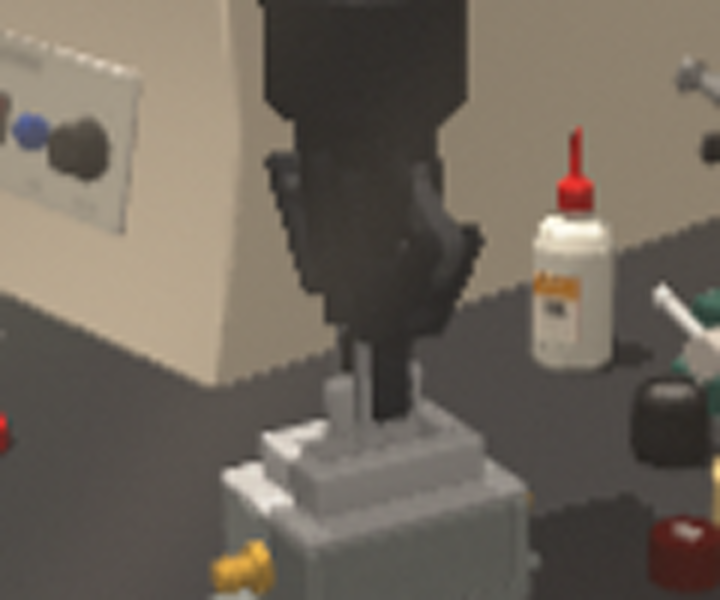

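View pics/w11b.png

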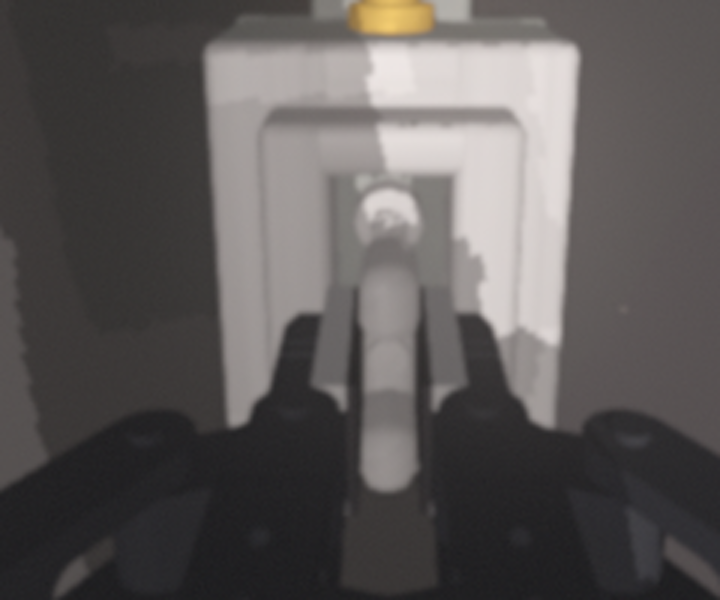

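```bash
python3 -m pendant '[{"gripper":-1,"offset":[0,0,0.004],"twist":[0,0,0.07]},{"gripper":-1,"offset":[0,0,0.008],"twist":[0,0,0.133]},{"gripper":-1,"offset":[0,0,0.008],"twist":[0,0,0.133]},{"gripper":-1,"offset":[0,0,0.008],"twist":[0,0,0.133]},{"gripper":-1,"offset":[0,0,0],"twist":[0,0,0]},{"gripper":-1,"offset":[0,0,0],"twist":[0,0,0]}]' 25
python3 -m pendant '[{"gripper":-1,"offset":[0,0,0.008],"twist":[0,0,0.133]},{"gripper":-1,"offset":[0,0,0.008],"twist":[0,0,0.133]},{"gripper":-1,"offset":[0,0,0.008],"twist":[0,0,0.133]},{"gripper":-1,"offset":[0,0,0.008],"twist":[0,0,0.133]},{"gripper":-1,"offset":[0,0,0.008],"twist":[0,0,0.133]},{"gripper":-1,"offset":[0,0,0],"twist":[0,0,0]},{"gripper":-1,"offset":[0,0,0],"twist":[0,0,0]}]' 25
```

```text
time_s: 14.6
position: [530.5, 14.1, 74.4]
tool_rot: [[-0.833, 0.553, -0.0], [0.553, 0.833, -0.001], [-0.0, -0.001, -1.0]]
wrist_force: [-2.4, -2.9, 3.6]
opening: 9.6
time_s: 15.3
position: [530.5, 14.1, 72.9]
tool_rot: [[-0.447, 0.895, -0.0], [0.895, 0.447, -0.0], [-0.0, -0.0, -1.0]]
wrist_force: [-3.6, -3.0, 4.5]
opening: 9.2
```

```bash
python3 -m pendant '[{"gripper":-1,"offset":[0,0,0.008],"twist":[0,0,0.133]},{"gripper":-1,"offset":[0,0,0.008],"twist":[0,0,0.133]},{"gripper":-1,"offset":[0,0,0.008],"twist":[0,0,0.133]},{"gripper":-1,"offset":[0,0,0.008],"twist":[0,0,0.133]},{"gripper":-1,"offset":[0,0,0.008],"twist":[0,0,0.133]},{"gripper":-1,"offset":[0,0,0.004],"twist":[0,0,0.05]},{"gripper":-1,"offset":[0,0,0],"twist":[0,0,0]},{"gripper":-1,"offset":[0,0,0],"twist":[0,0,0]}]' 25
python3 - <<'E'
from h import *
s=status.get_state();print(s['torque'],s['wrist_force'])
snap('wrist','wrist12');snap('side','side12')
crop('wrist12',130,130,370,330,'w12b');crop('side12',180,110,300,210,'d12')
E
```

```text
time_s: 16.1
position: [530.5, 14.0, 71.7]
tool_rot: [[0.097, 0.995, -0.001], [0.995, -0.097, -0.001], [-0.001, -0.001, -1.0]]
wrist_force: [-4.9, -3.1, 9.0]
opening: 9.4
[-0.48959281  0.96950612  0.10107742] [-4.87287741 -3.05402437  9.01172196]
3.0
6.0
```

View pics/d12.png

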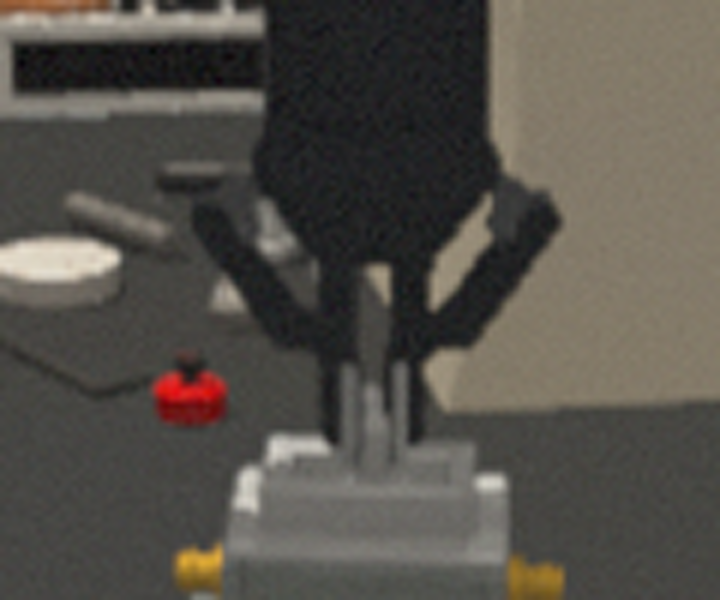

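View pics/w12b.png

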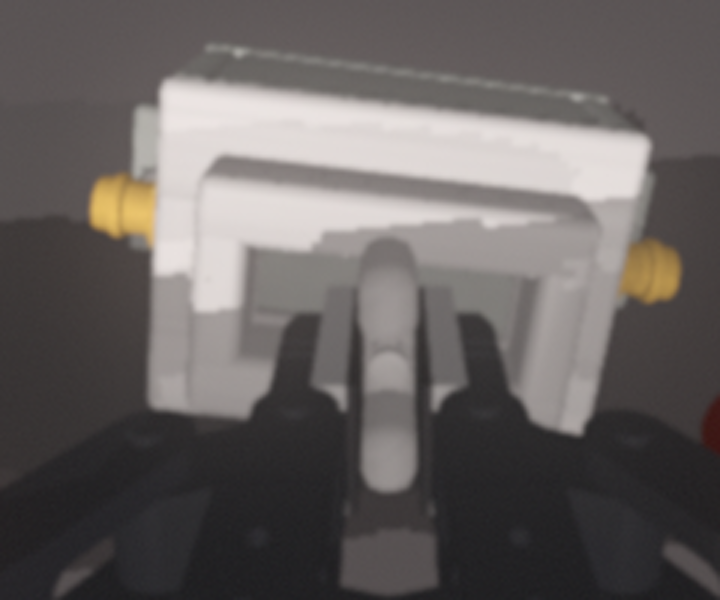

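```bash
python3 -m pendant '[{"gripper":-1,"offset":[0,0,0],"twist":[0,0,0.07]},{"gripper":-1,"offset":[0,0,0],"twist":[0,0,0]},{"gripper":-1,"offset":[0,0,0],"twist":[0,0,0]}]' 25
python3 -m pendant '[{"gripper":-0.6,"offset":[0,0,0],"twist":[0,0,0]},{"gripper":-0.5,"offset":[0,0,0],"twist":[0,0,0]},{"gripper":-0.5,"offset":[0,0,0],"twist":[0,0,0]},{"gripper":-0.4,"offset":[0,0,-0.2],"twist":[0,0,0]},{"gripper":-0.4,"offset":[0,0,-0.5],"twist":[0,0,0]},{"gripper":-0.3,"offset":[0,0,-0.7],"twist":[0,0,0]},{"gripper":-0.3,"offset":[0,0,-0.7],"twist":[0,0,0]},{"gripper":-0.3,"offset":[0,0,-0.4],"twist":[0,0,0]},{"gripper":1,"offset":[0,0,-0.1],"twist":[0,0,0]},{"gripper":1,"offset":[0,0,0],"twist":[0,0,0]}]'
python3 -m pendant '[{"gripper":1,"offset":[0,0,0],"twist":[0,0,0]},{"gripper":1,"offset":[0,0,0],"twist":[0,0,0]},{"gripper":1,"offset":[0,0,0],"twist":[0,0,0]},{"gripper":1,"offset":[0,0,0],"twist":[0,0,0]}]'
python3 - <<'E'
from h import *
snap('wrist','wrist13');snap('side','side13');snap('scene','scene13')
crop('wrist13',150,50,370,215,'w13b');crop('side13',160,100,320,260,'d13');crop('scene13',180,130,340,290,'s13')
a=[cv2.imread(f'pics/{n}.png') for n in('d13','s13')]; a=[cv2.resize(i,(400,int(400*i.shape[0]/i.shape[1]))) for i in a]; h=min(i.shape[0] for i in a)
cv2.imwrite('pics/c13.png',np.hstack([i[:h] for i in a]))
E
```

```text
time_s: 16.5
position: [530.4, 14.0, 71.7]
tool_rot: [[0.152, 0.988, -0.001], [0.988, -0.152, -0.001], [-0.001, -0.001, -1.0]]
wrist_force: [-5.5, -3.3, 9.2]
opening: 9.5
time_s: 17.5
position: [530.8, 14.4, 175.4]
tool_rot: [[0.155, 0.988, 0.001], [0.988, -0.155, 0.0], [0.0, 0.001, -1.0]]
wrist_force: [-0.4, -0.4, 0.2]
opening: 57.8
time_s: 17.9
position: [530.1, 14.3, 174.0]
tool_rot: [[0.156, 0.988, -0.001], [0.988, -0.156, 0.0], [0.0, -0.001, -1.0]]
wrist_force: [-0.4, -0.0, -0.4]
opening: 85.6
3.6363636363636362
3.75
3.75
```

View pics/c13.png

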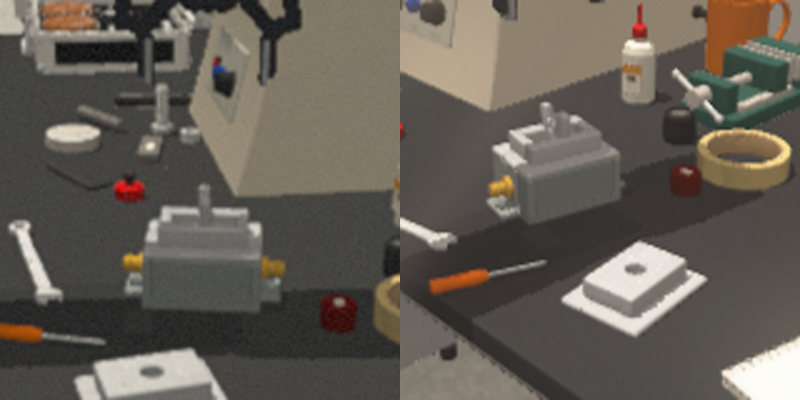

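View pics/w13b.png

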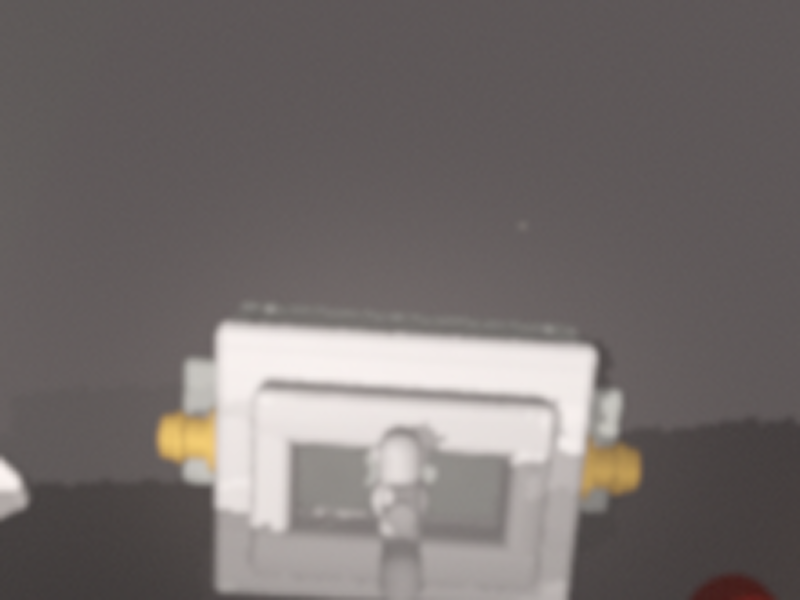

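```bash
python3 -c "
from rig import bot
print(bot.hand_in())"
```

```text
the job is handed in; nothing more can be done
None
```

The slotted cover is on the swarf trap, right way up, with the wing nut up through the slot and turned across it. I handed the job in at about 18 s of the 53 s allowed; the hand-in reports no verdict.

- **Cover:** I gripped it by its raised block, lowered it over the nut and let go once light contact showed it had seated. The pictures taken after letting go show it flat and square on the rim.
- **Wing nut:** I turned it about 86° clockwise, following it down about 4 mm. In the last wrist picture the wings lie square across the slot, which I work out as about 1.5 rad. That figure comes from the tool's turn and my box yaw estimate, as the joint itself can't be read.
- **Robot and hole cover:** The gripper is open and stands well clear at a height of 174 mm, with no contact force on the wrist. The cover with the round hole was never touched and looks unmoved in the last pictures.
- **Measurements that disagreed:** The scene and side cameras put the slotted cover about 4 mm, and the box 2 to 3 mm, off in y from the wrist camera. One oblique wrist view of the box also fitted badly. I went by the closer wrist views, and the cover went over the nut without catching.

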